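# Seat the blue plug gauge in the housing bore

## Robot

A 6-joint arm with a two-finger parallel gripper is mounted at the origin on the work surface. World frame = base frame: x ahead of the robot, y to its left, z up, the work surface at z = 0. Lengths are in mm, angles in rad, forces in N, time in s.
With the tool pointing down it reaches from about 350 to 875 mm from the base axis. Payload 4.2 kg.
Tool frame: the origin (TCP) lies midway between the tips of the shut fingers; the grasp point (between the pads) lies 19 mm behind it; z points along the fingers, y is the direction in which the jaws open and shut (so a half turn about z gives the same grasp; the last joint's range is limited). The gripper opens to 85 mm and grips with 20 to 120 N. Pads are 22 mm wide; open, the fingers measure 114 mm over their backs; the gripper's body (76 mm by 85 mm) begins 54 mm behind the grasp point. The pads swing forward as they close: fully open they stand 13 mm farther back than shut.
Start: joints at [-0.987, 0.385, 0.008, 0, -1.194, -0.259], TCP at [199.465, -592.295, 231.312] pointing down, gripper open.
Joint ranges: [-3.14, 3.14], [-1.21, 2.06], [-1.07, 1.41], [-3.16, 2.05], [-2.99, -0.16], [-3.1, 3.1]. Speed limits (rad/s): [2.79, 2.79, 3.14, 3.14, 3.14, 3.14].

## Interface

Orientations are given as a unit quaternion [x, y, z, w].
In Python, from bench import read_state, get_image, job_done, search_frame, regions_of gives the robot as it stands.
- The arm moves only by the tool servo_tool, never from a script. Its arguments are lists of equal length, an entry for each row: "turn": the turn, a rotation vector about the world's x, y, z in rad, a list of three; "dp": the shift along the world's x, y, z in m, a list of three; "fingers": the finger opening in m, from 0 to 0.0854. In form: {"turn": [[rx, ry, rz], ...], "dp": [[tx, ty, tz], ...], "fingers": [fingers, ...]}. A call has exactly 5 rows; each row shifts and turns the pose as measured when the row begins; what a row does not reach is not made up. A row lasts 1/8 s, in which the tool goes at most 62.5 mm and 10.7 degrees, less where a joint would pass 70% of its speed; a pose out of reach is approached as far as the arm can. A call is refused whole if a number of a shift passes 0.0625 or a number of a turn 0.188, either way. A call with a gripper value outside its range is refused whole. The fingers move at their own pace and stop on an object; the grip force is fixed at half the most. Time passes only in rows, so rows that do not move let the fingers close, or fill a call up. It gives the time, the measured TCP pose, the force and the opening at its end, in the units of the state.
- read_state(): the state, without advancing time (a new reading comes with each control period).
- get_image(name): name is "scene" or "top" or "wrist"; returns a dict with "img" (400x640x3 uint8, red, green, blue), "vfov" (degrees; the focal length in pixels is half the picture's height over the tangent of half this angle, whatever the lens; pixels are square), "cx", "cy" (the principal point, pixels), "world_from_camera" (4x4, takes a point from camera to world coordinates); the wrist camera has in their place "mount" (4x4, takes a point from camera to tool coordinates, whose origin is the TCP and whose axes are the flange's). Camera axes: x right, y down, z forward; pixel columns grow to the right and rows downward; lengths in mm; the calibration is good to about 2 mm. The wrist camera is an equidistant fisheye: a pixel r from the principal point sees the ray r / f radians off the axis. A picture is of the moment at which its call begins: read the wrist's pose just before it. There is no depth.
- job_done(): hands the job in, once; it reports no verdict.
Trained networks look in the newest picture that a camera, given by its name, has taken for a name from the list of things; names that differ only in an ending like _2 or _b are one class to them, and where a whole thing is asked for, a point or a joint stands for the part that bears it (a point fixed in the world has none). Each returns a list of dicts, best first, with "score" (0 to 1); they miss things now and then, are a little off and sometimes report something else, mostly with a low value. They report only what shows in the picture. A call takes as long as a camera call. They do not tell look-alikes from the thing itself.
- search_frame(query, camera): "box" ([left, top, width, height] in pixels, round what is visible of it).
- regions_of(query, camera): "region" (400x640 bool, what is visible of it) and "box" ([left, top, width, height] in pixels, round what is visible of it).
The state is a dict: "clock": time; "joints": joint angles; "joint_vel": joint speeds; "joint_efforts": joint torques, N m; "position": TCP position; "ee_rot": TCP orientation; "contact_force": force on the tool from outside, world axes, zero at the start; "wrist_torque": the same for the moment, N m; "gripper_width": finger opening in mm.
Only numpy, scipy, OpenCV 4.12 (cv2) and the standard library are available. Lean on these libraries where they do the work, as an engineer would, in place of code of your own. Each camera call takes 0.05 s, during which the arm holds its last target. There are 200 camera calls.

## Task

Check the bore of the green housing: take the plug gauge with the blue handle out of the wooden rack, lean it over about 15 degrees and lower its end edge-first about a centimetre into the bore, then straighten it and slide it fully home while still holding it. Let go and leave it standing there upright, with the red and yellow gauges left standing in the rack.

Things in the scene. Friction and masses are not known exactly. Their poses are not given: they have to be found in the camera images.
- plug_blue: Gauge to use: loose, 300 g (+-30 %), 105 mm long, round. Steel measuring cylinder 36 mm diameter, 0-50 mm from its lower end (2 mm end chamfer); 20 mm neck; blue handle 26 mm diameter, 55-105 mm from the end. Origin: centre of the lower end face; z runs up to the handle; x starts along the rack's short side (+-10 degrees). Starts upright in any one of the rack's three wells.
- bore (a point): Centre of the mouth of the round blind bore in the level top of the fixed green housing, 60 mm above the bench. Bore 40 mm diameter, straight down, 45 mm deep from this point, plus a 5 mm wide 45-degree lead-in chamfer at the mouth. z up; x, y along the sides of the 100 x 100 mm block; two feet (20 mm high with bolts) reach 29 mm beyond its +y and -y sides.
- plug_red: Bystander: red-handled gauge, measuring cylinder 30 mm diameter, else shaped and framed as the blue one, upright in the rack. The rack: a fixed light-wood slab 76 x 256 x 20 mm with three wells in a row along it, 86 mm apart, 48 mm wide, 8 mm deep (floors 12 mm above the bench); the gauges are in any order.
- plug_yellow: Bystander: yellow-handled gauge, measuring cylinder 42 mm diameter, else shaped and framed as the blue one, upright in the rack.
Not all that is in view belongs to the job. What is meant by the part that bears bore is not purple, and is the larger of those in its own colour. Leave any purple look-alike of the plug_blue alone.

How it is judged (in metres and radians):
On the way, in this order (a step that is already met when the one before it is completed fails the run):
1. the blue gauge, leaning by at least 8 degrees, has the centre of its lower end at least 2 mm below the bore's mouth and within 12 mm of the bore's axis (angle between plug_blue's own z axis and vertical above 0.14 rad and z of plug_blue in the frame of bore below -0.002 m and horizontal distance between plug_blue and bore below 0.012 m), for 0.1 s.
2. the blue gauge, straightened to within 7 degrees of upright, is at least 30 mm deep in the bore and still held by the fingers (angle between plug_blue's own z axis and vertical below 0.125 rad and z of plug_blue in the frame of bore below -0.03 m and horizontal distance between plug_blue and bore below 0.012 m and contact force between the fingers and plug_blue above 1 N), for 0.1 s.
At the end, for the whole second after the job is handed in: The blue gauge rests in the bore, its lower end at least 38 mm below the mouth, within 10 mm of the bore's axis and 10 degrees of upright, at rest and released; the red and yellow gauges stand upright (10 degrees) within 25 mm of where they were (z of plug_blue in the frame of bore below -0.038 m and horizontal distance between plug_blue and bore below 0.01 m and angle between each of plug_blue, plug_red, plug_yellow's own z axis and vertical below 0.17 rad and linear speed of plug_blue below 0.02 m/s and distance of each of plug_red, plug_yellow from where it was at the start of the episode below 0.025 m); the robot touches nothing.
It fails at once if the red or yellow gauge is knocked over or moved out of its well (25 mm) (distance of any of plug_red, plug_yellow from where it was at the start of the episode above 0.025 m or angle between any of plug_red, plug_yellow's own z axis and vertical above 0.5 rad).
It also fails if it takes over 48 s, if anything falls off the work surface, if the arm or the gripper's body presses on something with over 40 N, if the wrist force passes 120 N, or if a joint passes its speed limit or range.

## Working session

There is one attempt and no reset: what is moved stays moved. The work goes in short steps, Python scripts to look and compute and a tool call to move; the robot and the scene stay as the last step left them, time stands still between calls to the robot, and variables do not carry over. Pictures are saved under pics/ and viewed, about 8 in all and at most 12, crops included, and the job is handed in when it is done.

Besides the shell and the picture viewer there is one more tool, called after "Call:" as name(argument=value, ...) on one line, values as JSON. servo_tool: Moves the arm, as the interface text tells. Its arguments: {"type":"object","properties":{"turn":{"type":"array","items":{"type":"array","items":{"type":"number"}}},"dp":{"type":"array","items":{"type":"array","items":{"type":"number"}}},"fingers":{"type":"array","items":{"type":"number"}}},"required":["turn","dp","fingers"]}

```bash
mkdir -p pics; ls; python3 - <<'E'
from bench import *
import cv2,numpy as np
s=read_state();print(s)
for n in ["scene","top"]:
    d=get_image(n);cv2.imwrite(f"pics/{n}0.png",d["img"][:,:,::-1])
    print(n,d["vfov"],d["cx"],d["cy"],np.round(d["world_from_camera"],3).tolist())
    for q in ["plug_blue","bore","plug_red","plug_yellow"]:
        try: print(q,[(round(r["score"],2),r["box"]) for r in search_frame(q,n)][:5])
        except Exception as e: print(q,e)
E
```

```text
pics
{'clock': 0.0, 'joints': array([-9.87413724e-01,  3.85550688e-01,  6.63043172e-03, -4.99280640e-04,
       -1.19396992e+00, -2.58600508e-01]), 'joint_vel': array([-5.77750989e-04,  2.26871523e-05,  3.48461273e-04,  5.65543399e-04,
        4.73537563e-04, -2.29969885e-04]), 'joint_efforts': array([-5.51287321e-04, -3.92291307e+01,  1.88401741e+01,  4.18622464e+00,
       -4.60368698e-03,  1.71310450e-05]), 'position': array([ 199.27640743, -591.77372334,  230.22686839]), 'ee_rot': array([-1.61587271e-01,  9.86857844e-01,  1.05033570e-03, -2.16074270e-04]), 'contact_force': array([-0.02068254,  0.76467343,  0.4883339 ]), 'wrist_torque': array([0.04911818, 0.00704352, 0.04494158]), 'gripper_width': 85.34194729172211}
scene 48.89161730281423 318.8537314504624 194.45011671384424 [[0.66, 0.651, -0.373, 907.049], [0.751, -0.581, 0.315, -231.297], [-0.012, -0.488, -0.873, 806.807], [0.0, 0.0, 0.0, 1.0]]
plug_blue [(0.95, [326.2, 80.1, 14.7, 40.0]), (0.93, [367.6, 101.3, 17.9, 39.1]), (0.58, [402.6, 140.8, 20.5, 44.5])]
bore [(0.79, [165.0, 249.9, 81.9, 90.7]), (0.57, [257.0, 315.1, 62.9, 74.9]), (0.55, [119.5, 172.8, 67.2, 72.2])]
plug_red [(0.74, [333.6, 114.3, 15.3, 41.6])]
plug_yellow [(0.95, [394.3, 82.6, 24.0, 38.3])]
top 53.23685560861119 321.9371164315727 195.9469127858486 [[0.017, -0.998, 0.066, 494.315], [-1.0, -0.015, 0.024, 35.971], [-0.023, -0.067, -0.998, 849.402], [0.0, 0.0, 0.0, 1.0]]
plug_blue [(0.93, [208.3, 191.9, 29.8, 15.7]), (0.74, [225.9, 127.5, 27.1, 27.8]), (0.6, [220.3, 249.9, 27.1, 18.3])]
bore [(0.71, [404.6, 77.3, 61.4, 42.6]), (0.58, [410.3, 244.8, 85.5, 80.2])]
plug_red [(0.52, [254.6, 203.4, 20.9, 14.8])]
plug_yellow [(0.86, [162.9, 185.5, 37.6, 20.9])]
```

```bash
python3 - <<'E'
import cv2,numpy as np
a=cv2.imread("pics/scene0.png");b=cv2.imread("pics/top0.png")
c=cv2.resize(a[60:200,290:440],None,fx=4,fy=4,interpolation=cv2.INTER_CUBIC)
cv2.imwrite("pics/crop0.png",c)
E
```

```text
(no output)
```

View pics/scene0.png

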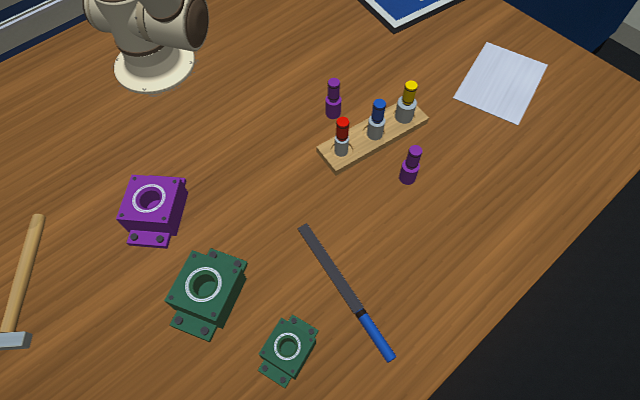

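View pics/top0.png

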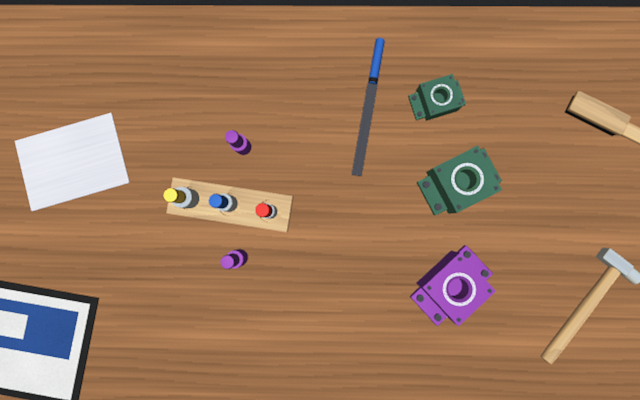

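View pics/crop0.png

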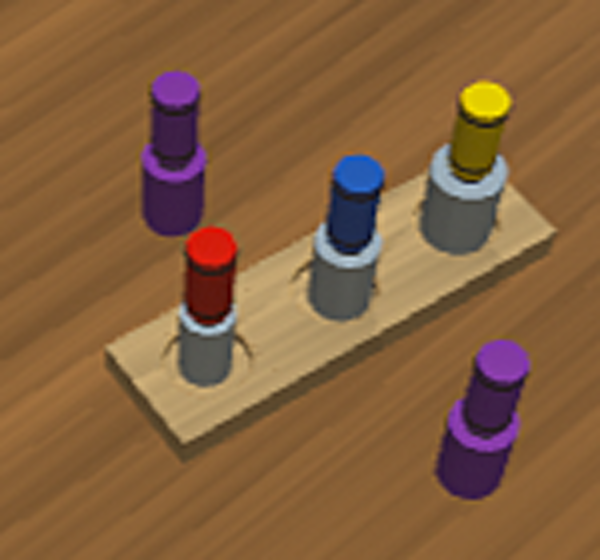

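The real gauge has the blue handle and stands in the middle well, at scene (378,105) and top (218,201). Two purple look-alikes stand outside the rack at scene (333,98) and (411,165). The bore candidates in the scene picture are:
- purple housing (150,198): wrong colour
- small green housing (287,345): the smaller of the two greens
- large green housing (204,285), top (467,179): this is my choice

Next I measure.

```bash
cat > h.py <<'E'
import numpy as np,cv2
from bench import *
def ray(d,u,v):
    f=d["img"].shape[0]/2/np.tan(np.radians(d["vfov"]/2));M=np.array(d["world_from_camera"])
    return M[:3,3],M[:3,:3]@np.array([(u-d["cx"])/f,(v-d["cy"])/f,1])
def atz(d,u,v,z):
    o,r=ray(d,u,v);return o+r*(z-o[2])/r[2]
def tri(dd,pts):
    A=np.zeros((3,3));b=np.zeros(3)
    for d,p in zip(dd,pts):
        o,r=ray(d,*p);r=r/np.linalg.norm(r);P=np.eye(3)-np.outer(r,r);A+=P;b+=P@o
    return np.linalg.solve(A,b)
def ell(mask):
    c=max(cv2.findContours(mask.astype(np.uint8),0,cv2.CHAIN_APPROX_NONE)[0],key=cv2.contourArea)
    return cv2.fitEllipse(c)
E
python3 - <<'E'
from h import *
S=get_image("scene");T=get_image("top")
def hsv(d):return cv2.cvtColor(d["img"],cv2.COLOR_RGB2HSV).astype(int)
boxes={"blue":((360,92,395,145),(200,185,245,215),105,125),"red":((328,110,355,160),(248,198,282,225),-1,5),"yellow":((390,75,425,128),(155,183,203,210),22,35)}
for n,(bs,bt,lo,hi) in boxes.items():
    pts=[]
    for d,(x0,y0,x1,y1) in((S,bs),(T,bt)):
        h=hsv(d)[y0:y1,x0:x1]
        m=(h[...,0]>=lo)&(h[...,0]<=hi)&(h[...,1]>150)
        v=h[...,2][m]; m&=h[...,2]>0.82*np.percentile(v,97)
        e=ell(m);pts.append((e[0][0]+x0,e[0][1]+y0)); print(n,"px",np.round(pts[-1],1),np.round(e[1],1),m.sum())
    print(n,"tri",tri((S,T),pts).round(1),"z117",[atz(d,*p,117).round(1)[:2] for d,p in zip((S,T),pts)])
pts=[]
for d,(x0,y0,x1,y1) in((S,(180,260,230,312)),(T,(445,158,492,202))):
    h=hsv(d)[y0:y1,x0:x1];m=(h[...,1]<60)&(h[...,2]>150)
    e=ell(m);pts.append((e[0][0]+x0,e[0][1]+y0));print("bore",np.round(pts[-1],1),np.round(e[1],1))
print(tri((S,T),pts).round(1),[atz(d,*p,60).round(1) for d,p in zip((S,T),pts)])
# housing/rack outlines from the top view
print("rack corners",[atz(T,u,v,20).round(0)[:2] for u,v in((172,179),(292,196),(288,231),(167,212))])
print("ring diam", np.linalg.norm(atz(T,pts[1][0]+10,pts[1][1],60)-atz(T,pts[1][0],pts[1][1],60))/10)
print("block",[atz(T,u,v,60).round(0)[:2] for u,v in((432,166),(479,147),(501,185),(450,213))])
E
```

```text
blue px [379.2 102.9] [ 8.2 10.5] 81
blue px [214.9 200.3] [11.1 11.7] 118
blue tri [531.9 251.9 113.7] z117 [array([533.6, 249.3]), array([531.9, 251.1])]
red px [342.6 121. ] [ 8.5 11.3] 89
red px [261.8 209.4] [12.1 12.6] 136
red tri [516.5 164.1 114.2] z117 [array([518.1, 162.4]), array([516.5, 163.7])]
yellow px [411.   84.4] [ 7.7 11. ] 79
yellow px [169.7 194.8] [12.1 12.9] 36
yellow tri [541.  337.  113.8] z117 [array([542.5, 334. ]), array([540.9, 336. ])]
bore [203.  284.1] [32.5 37.4]
bore [467.1 178.5] [31.7 32.4]
[ 586.  -232.4   56.5] [array([ 587.5, -232.4,   60. ]), array([ 585.7, -231.1,   60. ])]
rack corners [array([580., 372.]), array([548., 118.]), array([476., 125.]), array([511., 380.])]
ring diam 1.9559014781104043
block [array([ 610., -162.]), array([ 649., -255.]), array([ 574., -297.]), array([ 517., -197.])]
```

Call:
servo_tool(turn=[[0,0,0.11],[0,0,0.11],[0,0,0.11],[0,0,0.11],[0,0,0.11]], dp=[[0.039,0.036,0],[0.039,0.036,0],[0.039,0.036,0],[0.039,0.036,0],[0.039,0.036,0]], fingers=[0.085,0.085,0.085,0.085,0.085])

```text
clock: 1.23
position: [396.8, -409.5, 231.3]
ee_rot: [-0.428, 0.904, -0.001, 0.0]
contact_force: [0.5, -0.9, -0.1]
gripper_width: 84.6
```

Call:
servo_tool(turn=[[0,0,0.11],[0,0,0.11],[0,0,0.11],[0,0,0.11],[0,0,0.11]], dp=[[0.039,0.036,0],[0.039,0.036,0],[0.039,0.036,0],[0.039,0.036,0],[0.039,0.036,0]], fingers=[0.085,0.085,0.085,0.085,0.085])

```text
clock: 1.85
position: [597.9, -222.6, 232.8]
ee_rot: [-0.665, 0.747, -0.002, 0.001]
contact_force: [-0.3, -1.1, 0.5]
gripper_width: 84.9
```

```bash
cat >> h.py <<'E'
from scipy.spatial.transform import Rotation as Ro
def wrist():
    s=read_state();d=get_image("wrist");M=np.array(d["mount"])
    R=Ro.from_quat(s["ee_rot"]).as_matrix();W=np.eye(4);W[:3,:3]=R@M[:3,:3];W[:3,3]=R@M[:3,3]+s["position"]
    d["W"]=W;return s,d
def wz(d,p,z):
    f=200/np.tan(np.radians(d["vfov"]/2));p=np.atleast_2d(p)-[d["cx"],d["cy"]]
    r=np.hypot(p[:,0],p[:,1]);a=r/f
    c=np.c_[p*(np.sin(a)/np.maximum(r,1e-9))[:,None],np.cos(a)]@d["W"][:3,:3].T
    o=d["W"][:3,3];return o+c*((z-o[2])/c[:,2])[:,None]
E
python3 - <<'E'
from h import *
s,d=wrist();print(s["position"],s["clock"],d["mount"],d["vfov"])
im=d["img"];cv2.imwrite("pics/w1.png",im[:,:,::-1])
h=cv2.cvtColor(im,cv2.COLOR_RGB2HSV).astype(int)
m=((h[...,1]<60)&(h[...,2]>150)).astype(np.uint8)
for c in cv2.findContours(m,0,cv2.CHAIN_APPROX_NONE)[0]:
    if cv2.contourArea(c)>300:
        w=wz(d,c[:,0].astype(float),60)[:,:2]
        (x,y),r=cv2.minEnclosingCircle(w.astype(np.float32));print(cv2.boundingRect(c),np.round([x,y,r],1),np.round(cv2.fitEllipse(w.astype(np.float32)),1) if 0 else cv2.fitEllipse(w.astype(np.float32)))
E
```

```text
[ 597.88783501 -222.59027138  232.83351229] 1.85 [[ 1.02997301e-03 -9.63062117e-01 -2.69277361e-01  6.76388286e+01]
 [ 9.99999193e-01  1.19211751e-03 -4.38622228e-04 -1.23505473e+00]
 [ 7.43430708e-04 -2.69276692e-01  9.63062568e-01 -1.44541161e+02]
 [ 0.00000000e+00  0.00000000e+00  0.00000000e+00  1.00000000e+00]] 65.70646984690485
(175, 207, 34, 41) [ 756.7 -188.1   25.8] ((757.3148193359375, -188.306884765625), (42.658164978027344, 51.18507766723633), 150.11094665527344)
(591, 205, 49, 96) [ 85.9 -35.4 103.9] ((108.06553649902344, -44.16789245605469), (138.7543182373047, 190.2265625), 7.1012372970581055)
(0, 184, 69, 216) [1567.    88.8  569. ] ((1409.2969970703125, 92.23155212402344), (256.85943603515625, 1076.6422119140625), 130.61477661132812)
(489, 144, 45, 54) [ 374.5 -213.8   33.9] ((374.5821533203125, -213.54336547851562), (63.4581298828125, 66.7502670288086), 112.21671295166016)
(297, 142, 66, 66) [ 591.2 -229.4   35.9] ((590.9024047851562, -229.37132263183594), (64.42359161376953, 71.109619140625), 136.07708740234375)
```

View pics/w1.png

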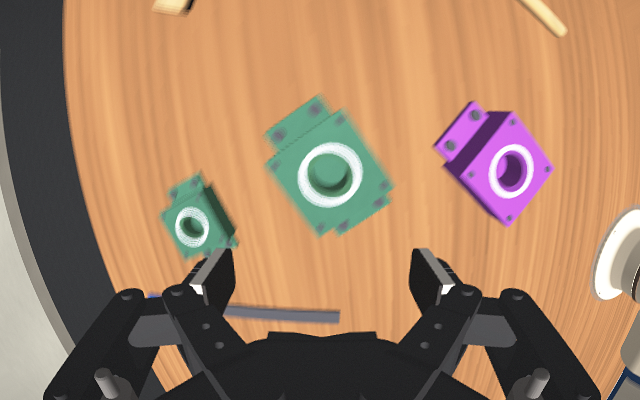

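Call:
servo_tool(turn=[[0,0,0],[0,0,0],[0,0,0],[0,0,0],[0,0,0]], dp=[[-0.008,0.055,0],[-0.008,0.055,0],[-0.008,0.055,0],[-0.008,0.055,0],[-0.008,0.055,0]], fingers=[0.085,0.085,0.085,0.085,0.085])

```text
clock: 2.52
position: [562.4, 61.9, 230.7]
ee_rot: [-0.666, 0.746, -0.003, 0.002]
contact_force: [0.3, -0.8, -0.2]
gripper_width: 85.0
```

Call:
servo_tool(turn=[[0,0,-0.02],[0,0,0],[0,0,0],[0,0,0],[0,0,0]], dp=[[-0.008,0.055,0],[-0.008,0.055,0],[-0.008,0.055,0],[0,0.02,0],[0,0,0]], fingers=[0.085,0.085,0.085,0.085,0.085])

```text
clock: 3.15
position: [536.2, 255.3, 231.5]
ee_rot: [-0.659, 0.752, -0.003, 0.003]
contact_force: [0.2, 0.4, 0.8]
gripper_width: 85.1
```

```bash
cat >> h.py <<'E'
def blob(d,box,lo,hi,k=0.82):
    x0,y0,x1,y1=box;h=cv2.cvtColor(d["img"],cv2.COLOR_RGB2HSV).astype(int)[y0:y1,x0:x1]
    m=(h[...,0]>=lo)&(h[...,0]<=hi)&(h[...,1]>110)
    m&=h[...,2]>k*np.percentile(h[...,2][m],97)
    return max(cv2.findContours(m.astype(np.uint8),0,cv2.CHAIN_APPROX_NONE)[0],key=cv2.contourArea)[:,0].astype(float)+[x0,y0]
E
python3 - <<'E'
from h import *
s,d=wrist();print(s["position"],s["ee_rot"],abs(s["joint_vel"]).max())
cv2.imwrite("pics/w2.png",d["img"][:,:,::-1])
c=blob(d,(200,40,460,300),105,125)
w=wz(d,c,117)[:,:2].astype(np.float32);print(c.min(0),c.max(0),cv2.minEnclosingCircle(w),cv2.fitEllipse(w))
E
```

```text
[536.17411341 255.25422834 231.51558086] [-0.65930938  0.75185697 -0.00338577  0.00328413] 0.012191045701240286
[311. 177.] [339. 204.] ((534.9586181640625, 250.42929077148438), 12.284605979919434) ((534.9785766601562, 250.36474609375), (23.488056182861328, 23.74494743347168), 78.62987518310547)
```

View pics/w2.png

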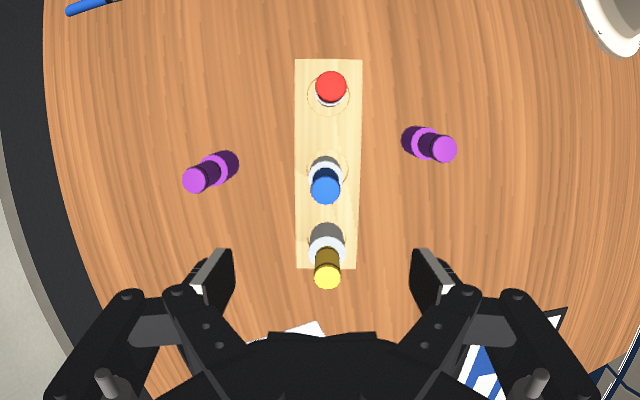

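Call:
servo_tool(turn=[[0,0.009,0],[0,0,0],[0,0,0],[0,0,0],[0,0,0]], dp=[[-0.002,-0.005,-0.02],[0,0,-0.02],[0,0,-0.02],[0,0,-0.01],[0,0,0]], fingers=[0.07,0.07,0.07,0.07,0.07])

```text
clock: 3.82
position: [533.2, 240.3, 155.3]
ee_rot: [-0.655, 0.756, 0.001, -0.004]
contact_force: [0.1, 0.2, -0.1]
gripper_width: 69.9
```

```bash
python3 - <<'E'
from h import *
s,d=wrist();print(s["position"],Ro.from_quat(s["ee_rot"]).as_matrix().round(4).tolist(),s["gripper_width"])
cv2.imwrite("pics/w3.png",d["img"][:,:,::-1])
c=blob(d,(200,40,460,320),105,125)
w=wz(d,c,117)[:,:2].astype(np.float32);print(c.min(0),c.max(0),cv2.minEnclosingCircle(w),cv2.fitEllipse(w))
E
```

```text
[533.2068739  240.30013494 155.31489625] [[-0.1421, -0.9898, -0.0062], [-0.9898, 0.1421, -0.0036], [0.0044, 0.0056, -1.0]] 69.88358453040264
[304. 225.] [342. 259.] ((534.9957885742188, 250.7861785888672), 12.377650260925293) ((534.9139404296875, 250.65191650390625), (23.73121452331543, 24.068559646606445), 84.90132141113281)
```

Call:
servo_tool(turn=[[0.003,-0.006,0],[0,0,0],[0,0,0],[0,0,0],[0,0,0]], dp=[[0.0015,0.01,0],[0,0,0],[0,0,0],[0,0,-0.01],[0,0,-0.01]], fingers=[0.07,0.07,0.07,0.07,0.07])

```text
clock: 4.5
position: [536.4, 252.5, 137.7]
ee_rot: [-0.655, 0.755, -0.0, 0.004]
contact_force: [1.3, 0.3, 0.1]
gripper_width: 69.9
```

```bash
cat >> h.py <<'E'
def show(s):
    R=Ro.from_quat(s["ee_rot"]).as_matrix();print("pos",s["position"].round(1),"z",R[:,2].round(4),"yaw_y",np.degrees(np.arctan2(R[1,1],R[0,1])).round(2),"F",s["contact_force"].round(1),"w",round(s["gripper_width"],1),"t",s["clock"],"v",abs(s["joint_vel"]).max().round(3))
E
python3 - <<'E'
from h import *
for i in range(4): show(read_state())
s,d=wrist();show(s)
c=blob(d,(200,40,460,340),105,125)
w=wz(d,c,117)[:,:2].astype(np.float32);print(c.min(0),c.max(0),cv2.minEnclosingCircle(w),cv2.fitEllipse(w))
show(read_state())
E
```

```text
pos [536.4 252.5 137.7] z [ 0.0061  0.0041 -1.    ] yaw_y 171.87 F [1.3 0.3 0.1] w 69.9 t 4.5 v 0.19
pos [536.4 252.5 137.7] z [ 0.0061  0.0041 -1.    ] yaw_y 171.87 F [1.3 0.3 0.1] w 69.9 t 4.5 v 0.19
pos [536.4 252.5 137.7] z [ 0.0061  0.0041 -1.    ] yaw_y 171.87 F [1.3 0.3 0.1] w 69.9 t 4.5 v 0.19
pos [536.4 252.5 137.7] z [ 0.0061  0.0041 -1.    ] yaw_y 171.87 F [1.3 0.3 0.1] w 69.9 t 4.5 v 0.19
pos [536.4 252.5 137.7] z [ 0.0061  0.0041 -1.    ] yaw_y 171.87 F [1.3 0.3 0.1] w 69.9 t 4.5 v 0.19
[305. 214.] [347. 252.] ((534.8583374023438, 250.13714599609375), 12.286983489990234) ((534.8507690429688, 250.2783203125), (23.63746452331543, 24.053701400756836), 92.30785369873047)
pos [535.6 251.9 136.2] z [ 0.0036  0.0026 -1.    ] yaw_y 171.85 F [-0.2 -0.3 -0.2] w 70.1 t 4.55 v 0.042
```

Call:
servo_tool(turn=[[0,0,0],[0,0,0],[0,0,0],[0,0,0],[0,0,0]], dp=[[-0.001,-0.0015,-0.02],[0,0,-0.018],[0,0,-0.015],[0,0,0],[0,0,0]], fingers=[0.07,0.07,0.07,0.07,0.07])

```text
clock: 5.18
position: [534.4, 249.9, 80.0]
ee_rot: [-0.655, 0.755, -0.0, 0.001]
contact_force: [0.4, -1.2, 0.9]
gripper_width: 70.3
```

```bash
python3 - <<'E'
from h import *
for i in range(2):
    s,d=wrist();show(s)
    c=blob(d,(200,40,460,399),105,125)
    w=wz(d,c,117)[:,:2].astype(np.float32);print(c.min(0),c.max(0),cv2.minEnclosingCircle(w),cv2.fitEllipse(w))
cv2.imwrite("pics/w4.png",d["img"][:,:,::-1])
E
```

```text
pos [534.4 249.9  80. ] z [ 2.3e-03  9.0e-04 -1.0e+00] yaw_y 171.86 F [ 0.4 -1.2  0.9] w 70.3 t 5.175 v 0.007
[294. 268.] [354. 318.] ((535.0143432617188, 251.2230224609375), 12.584394454956055) ((534.9325561523438, 251.1452178955078), (24.32230567932129, 24.36127471923828), 40.761810302734375)
pos [534.2 249.9  80. ] z [ 0.0021  0.001  -1.    ] yaw_y 171.86 F [ 0.  -0.1  0.5] w 70.1 t 5.225 v 0.005
[293. 268.] [353. 318.] ((534.8414916992188, 251.21409606933594), 12.567620277404785) ((534.9114379882812, 251.16053771972656), (24.334487915039062, 24.42449951171875), 148.95571899414062)
```

View pics/w4.png

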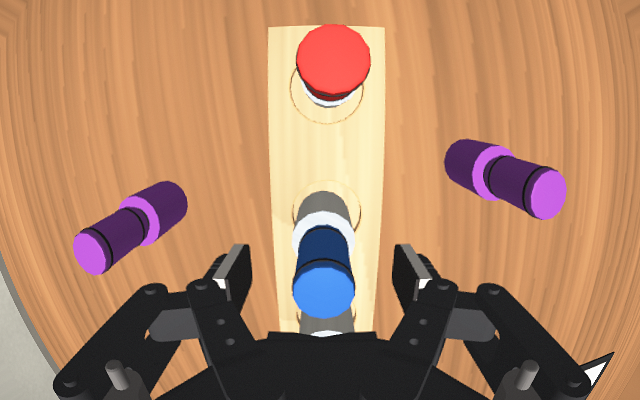

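The blue handle, at (323,292), sits centred between the open fingers, and both neighbours are clear. I'm closing the gripper.

Call:
servo_tool(turn=[[0,0,0],[0,0,0],[0,0,0],[0,0,0],[0,0,0]], dp=[[0.0005,0.001,-0.003],[0,0,0],[0,0,0],[0,0,0],[0,0,0]], fingers=[0.04,0.015,0.015,0.015,0.015])

```text
clock: 5.9
position: [535.3, 251.5, 78.3]
ee_rot: [-0.655, 0.755, -0.0, 0.003]
contact_force: [0.1, 0.1, -0.3]
gripper_width: 24.7
```

Call:
servo_tool(turn=[[0,0,0],[0,0,0],[0,0,0],[0,0,0],[0,0,0]], dp=[[0,0,0],[0,0,0.01],[0,0,0.02],[0,0,0.03],[0,0,0.03]], fingers=[0.015,0.015,0.015,0.015,0.015])

```text
clock: 6.52
position: [532.5, 249.5, 167.8]
ee_rot: [-0.655, 0.756, 0.0, -0.002]
contact_force: [0.1, -0.7, -2.2]
gripper_width: 24.7
```

```bash
python3 - <<'E'
from h import *
s,d=wrist();show(s)
cv2.imwrite("pics/w5.png",d["img"][:,:,::-1])
S=get_image("scene");cv2.imwrite("pics/s5.png",cv2.resize(S["img"][0:180,260:500,::-1],None,fx=3,fy=3,interpolation=cv2.INTER_CUBIC))
show(read_state())
E
```

```text
pos [532.5 249.5 167.8] z [-0.004  -0.0025 -1.    ] yaw_y 171.8 F [ 0.1 -0.7 -2.2] w 24.7 t 6.525 v 0.556
pos [534.7 250.9 171.1] z [ 0.0037  0.0024 -1.    ] yaw_y 171.84 F [-0.1  1.3 -1.3] w 25.0 t 6.625 v 0.062
```

View pics/s5.png

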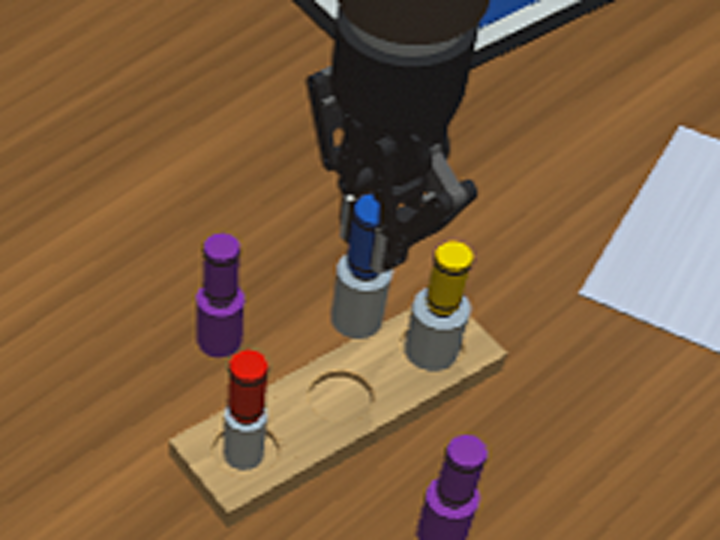

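Call:
servo_tool(turn=[[0,0,0],[0,0,0],[0,0,0],[0,0,0],[0,0,0]], dp=[[0,0,0.03],[0,0,0.025],[0.003,-0.03,0],[0.006,-0.054,0],[0.006,-0.054,0]], fingers=[0.015,0.015,0.015,0.015,0.015])

```text
clock: 7.25
position: [546.6, 112.1, 222.3]
ee_rot: [-0.657, 0.754, 0.002, -0.001]
contact_force: [0.5, 0.5, -2.3]
gripper_width: 24.7
```

Call:
servo_tool(turn=[[0,0,0],[0,0,0],[0,0,0],[0,0,0],[0,0,0]], dp=[[0.006,-0.054,0],[0.006,-0.054,0],[0.006,-0.054,0],[0.006,-0.054,0],[0.006,-0.05,0]], fingers=[0.015,0.015,0.015,0.015,0.015])

```text
clock: 7.88
position: [573.0, -162.0, 216.4]
ee_rot: [-0.657, 0.754, 0.005, -0.004]
contact_force: [0.5, 0.5, -2.1]
gripper_width: 24.8
```

Call:
servo_tool(turn=[[0,0,0],[0,0,0],[0,0,0],[0,0,0],[0,0,0]], dp=[[0.01,-0.03,0],[0,0,0],[0,0,0],[0,0,0],[0,0,0]], fingers=[0.015,0.015,0.015,0.015,0.015])

```text
clock: 8.5
position: [580.3, -193.8, 211.5]
ee_rot: [-0.655, 0.755, 0.009, -0.006]
contact_force: [0.0, 0.6, -2.2]
gripper_width: 24.7
```

```bash
cat > b.py <<'E'
from h import *
def bore(d):
    h=cv2.cvtColor(d["img"],cv2.COLOR_RGB2HSV).astype(int)
    m=((h[...,1]<60)&(h[...,2]>150)).astype(np.uint8)
    for c in cv2.findContours(m,0,cv2.CHAIN_APPROX_NONE)[0]:
        if cv2.contourArea(c)>300:
            w=wz(d,c[:,0].astype(float),60)[:,:2].astype(np.float32);e=cv2.fitEllipse(w)
            if np.hypot(e[0][0]-588,e[0][1]+232)<40: print("ring",cv2.boundingRect(c),np.round(e[0],1),np.round(e[1],1))
if __name__=="__main__":
    s,d=wrist();show(s);bore(d)
    s,d=wrist();show(s);bore(d)
    cv2.imwrite("pics/w6.png",d["img"][:,:,::-1])
E
python3 b.py
```

```text
pos [ 580.3 -193.8  211.5] z [-0.0215  0.0055 -0.9998] yaw_y 171.89 F [ 0.   0.6 -2.2] w 24.7 t 8.5 v 0.011
ring (272, 115, 68, 68) [ 588.2 -232.2] [63.8 64. ]
pos [ 580.4 -193.8  211.6] z [-0.0213  0.0055 -0.9998] yaw_y 171.89 F [ 0.5  0.5 -2.1] w 24.7 t 8.55 v 0.006
ring (272, 115, 69, 67) [ 588.2 -232.2] [63.8 64. ]
```

View pics/w6.png

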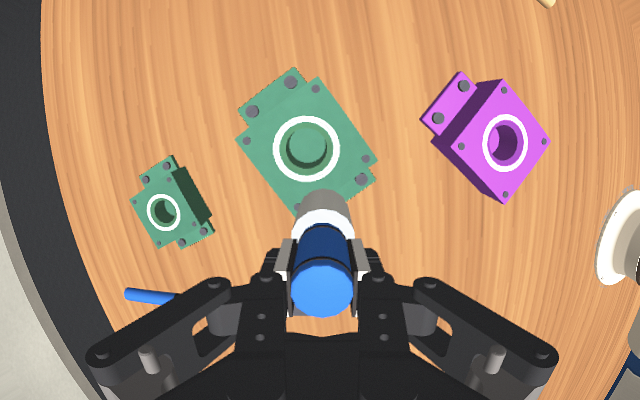

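Call:
servo_tool(turn=[[-0.014,-0.093,0],[-0.014,-0.093,0],[-0.014,-0.093,0],[0,0,0],[0,0,0]], dp=[[-0.003,-0.012,-0.015],[-0.003,-0.012,-0.015],[-0.002,-0.012,-0.015],[0,0,-0.01],[0,0,0]], fingers=[0.015,0.015,0.015,0.015,0.015])

```text
clock: 9.22
position: [573.3, -228.6, 156.9]
ee_rot: [-0.651, 0.747, -0.102, 0.088]
contact_force: [0.3, -0.2, -1.6]
gripper_width: 24.4
```

```bash
cat >> h.py <<'E'
B=np.array([588.2,-232.2,60]);L=65.5
def plug(s):
    z=Ro.from_quat(s["ee_rot"]).as_matrix()[:,2]
    print("end-bore",(s["position"]+L*z-B).round(1),"lean deg",np.degrees(np.arccos(-z[2])).round(1))
E
python3 -c "
from h import *
from b import bore
s,d=wrist();show(s);plug(s);bore(d);cv2.imwrite('pics/w7.png',d['img'][:,:,::-1]);s=read_state();show(s);plug(s)"
```

```text
pos [ 573.3 -228.6  156.9] z [ 0.2643 -0.0374 -0.9637] yaw_y 172.16 F [ 0.3 -0.2 -1.6] w 24.4 t 9.225 v 0.014
end-bore [ 2.4  1.2 33.7] lean deg 15.5
ring (290, 161, 87, 82) [ 592.8 -228.8] [57.6 78.4]
pos [ 573.7 -228.6  157.4] z [ 0.2653 -0.0376 -0.9634] yaw_y 172.17 F [-0.7  0.7 -3.1] w 24.2 t 9.275 v 0.018
end-bore [ 2.8  1.2 34.3] lean deg 15.5
```

Call:
servo_tool(turn=[[0,0,0],[0,0,0],[0,0,0],[0,0,0],[0,0,0]], dp=[[-0.0013,-0.0013,-0.01],[0,0,-0.01],[0,0,-0.01],[0,0,0],[0,0,0]], fingers=[0.015,0.015,0.015,0.015,0.015])

```text
clock: 9.9
position: [574.6, -229.4, 126.0]
ee_rot: [-0.652, 0.746, -0.103, 0.089]
contact_force: [1.1, 0.8, -2.8]
gripper_width: 24.9
```

```bash
python3 -c "
from h import *
s,d=wrist();show(s);plug(s);cv2.imwrite('pics/w8.png',d['img'][:,:,::-1]);S=get_image('scene');cv2.imwrite('pics/s8.png',cv2.resize(S['img'][180:360,100:340,::-1],None,fx=3,fy=3,interpolation=cv2.INTER_CUBIC));s=read_state();show(s);plug(s)"
```

```text
pos [ 574.6 -229.4  126. ] z [ 0.2663 -0.0376 -0.9632] yaw_y 172.28 F [ 1.1  0.8 -2.8] w 24.9 t 9.9 v 0.007
end-bore [3.9 0.3 2.9] lean deg 15.6
pos [ 574.5 -229.4  126.1] z [ 0.2663 -0.0375 -0.9632] yaw_y 172.26 F [-0.6 -0.5 -1.7] w 24.7 t 10.0 v 0.006
end-bore [3.7 0.4 3. ] lean deg 15.6
```

View pics/s8.png

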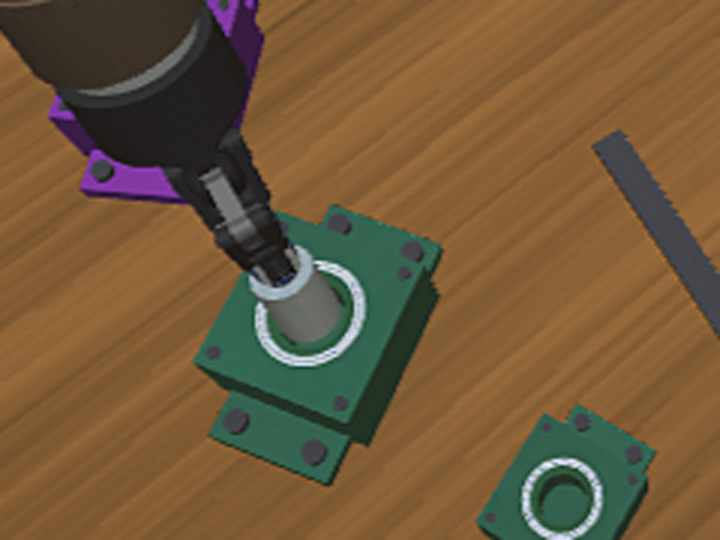

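The plug leans into the mouth of the large green bore, at crop (310,320), with its end about 3 mm above the mouth. Next I shift about 2.5 mm in -x and lower it about 11 mm.

Call:
servo_tool(turn=[[0,0,0],[0,0,0],[0,0,0],[0,0,0],[0,0,0]], dp=[[-0.0025,-0.0003,0],[0,0,-0.004],[0,0,-0.004],[0,0,-0.002],[0,0,0]], fingers=[0.015,0.015,0.015,0.015,0.015])

```text
clock: 10.62
position: [572.0, -229.8, 116.1]
ee_rot: [-0.652, 0.746, -0.103, 0.089]
contact_force: [-0.1, 0.7, -2.5]
gripper_width: 24.7
```

```bash
python3 -c "
from h import *
s=read_state();show(s);plug(s);print(s['wrist_torque'])"
```

```text
pos [ 572.  -229.8  116.1] z [ 0.2675 -0.0377 -0.9628] yaw_y 172.26 F [-0.1  0.7 -2.5] w 24.7 t 10.625 v 0.002
end-bore [ 1.3 -0.1 -6.9] lean deg 15.7
[ 0.04264503  0.70332469 -0.05519646]
```

Call:
servo_tool(turn=[[0,0,0],[0,0,0],[0.008,0.055,0],[0.008,0.055,0],[0,0,0]], dp=[[0,0,-0.002],[0,0,0],[0.0033,-0.0005,0.0006],[0.0033,-0.0005,0.0006],[0,0,0]], fingers=[0.015,0.015,0.015,0.015,0.015])

```text
clock: 11.25
position: [579.1, -230.8, 115.7]
ee_rot: [-0.656, 0.751, -0.061, 0.053]
contact_force: [-0.5, 0.4, -1.9]
gripper_width: 24.9
```

```bash
python3 -c "
from h import *
s=read_state();show(s);plug(s);print(s['wrist_torque'])"
```

```text
pos [ 579.1 -230.8  115.7] z [ 0.159  -0.0218 -0.987 ] yaw_y 172.25 F [-0.5  0.4 -1.9] w 24.9 t 11.25 v 0.032
end-bore [ 1.3 -0.  -9. ] lean deg 9.2
[ 0.05197213  0.47540435 -0.03435161]
```

Call:
servo_tool(turn=[[0.011,0.08,0],[0.011,0.08,0],[0,0,0],[0,0,0],[0,0,0]], dp=[[0.0045,-0.0007,0.0004],[0.0045,-0.0007,0.0004],[0,0,0],[0,0,0],[0,0,0]], fingers=[0.015,0.015,0.015,0.015,0.015])

```text
clock: 11.88
position: [586.1, -231.7, 115.9]
ee_rot: [-0.657, 0.754, 0.0, 0.0]
contact_force: [0.0, -0.2, -2.4]
gripper_width: 24.5
```

```bash
python3 -c "
from h import *
s=read_state();show(s);plug(s);print(s['wrist_torque'])"
```

```text
pos [ 586.1 -231.7  115.9] z [ 2.0e-04  1.2e-03 -1.0e+00] yaw_y 172.19 F [ 0.  -0.2 -2.4] w 24.5 t 11.875 v 0.015
end-bore [-2.1  0.6 -9.6] lean deg 0.1
[-0.01675501 -0.02865479 -0.03893786]
```

Call:
servo_tool(turn=[[0,0,0],[0,0,0],[0,0,0],[0,0,0],[0,0,0]], dp=[[0.002,-0.0006,0],[0,0,0],[0,0,-0.005],[0,0,-0.005],[0,0,0]], fingers=[0.015,0.015,0.015,0.015,0.015])

```text
clock: 12.5
position: [587.1, -232.2, 105.4]
ee_rot: [-0.657, 0.754, 0.0, 0.001]
contact_force: [-1.1, 0.2, -1.2]
gripper_width: 24.6
```

```bash
python3 -c "
from h import *
s=read_state();show(s);plug(s);print(s['wrist_torque'])"
```

```text
pos [ 587.1 -232.2  105.4] z [ 7.0e-04  1.4e-03 -1.0e+00] yaw_y 172.17 F [-1.1  0.2 -1.2] w 24.6 t 12.5 v 0.004
end-bore [ -1.1   0.1 -20.1] lean deg 0.1
[0.02861061 0.01040912 0.02904918]
```

Call:
servo_tool(turn=[[0,0,0],[0,0,0],[0,0,0],[0,0,0],[0,0,0]], dp=[[0.001,0,-0.004],[0,0,-0.005],[0,0,-0.005],[0,0,0],[0,0,0]], fingers=[0.015,0.015,0.015,0.015,0.015])

```text
clock: 13.12
position: [588.2, -232.2, 90.0]
ee_rot: [-0.657, 0.754, 0.0, 0.001]
contact_force: [-0.5, 0.1, -2.0]
gripper_width: 24.5
```

```bash
python3 -c "
from h import *
s=read_state();show(s);plug(s);print(s['wrist_torque'])"
```

```text
pos [ 588.2 -232.2   90. ] z [ 2.0e-04  1.4e-03 -1.0e+00] yaw_y 172.17 F [-0.5  0.1 -2. ] w 24.5 t 13.125 v 0.004
end-bore [  0.    0.1 -35.5] lean deg 0.1
[-0.0080166  -0.0014462  -0.01445684]
```

Call:
servo_tool(turn=[[0,0,0],[0,0,0],[0,0,0],[0,0,0],[0,0,0]], dp=[[0,0,-0.004],[0,0,-0.003],[0,0,-0.001],[0,0,0],[0,0,0]], fingers=[0.015,0.015,0.015,0.015,0.015])

```text
clock: 13.75
position: [588.4, -232.2, 81.8]
ee_rot: [-0.657, 0.754, 0.0, 0.001]
contact_force: [0.1, 0.1, -1.7]
gripper_width: 24.9
```

Call:
servo_tool(turn=[[0,0,0],[0,0,0],[0,0,0],[0,0,0],[0,0,0]], dp=[[0,0,-0.001],[0,0,-0.001],[0,0,0],[0,0,0],[0,0,0]], fingers=[0.015,0.015,0.015,0.015,0.015])

```text
clock: 14.38
position: [588.7, -232.5, 81.4]
ee_rot: [-0.657, 0.754, -0.001, 0.001]
contact_force: [-0.4, 0.7, -0.1]
gripper_width: 24.5
```

Call:
servo_tool(turn=[[0,0,0],[0,0,0],[0,0,0],[0,0,0],[0,0,0]], dp=[[0,0,-0.001],[0,0,0],[0,0,0],[0,0,0],[0,0,0]], fingers=[0.015,0.03,0.045,0.06,0.065])

```text
clock: 15.0
position: [589.7, -232.8, 81.2]
ee_rot: [-0.658, 0.753, -0.002, 0.001]
contact_force: [0.2, -0.8, -0.3]
gripper_width: 64.9
```

```bash
python3 -c "
from h import *
s,d=wrist();show(s)
c=blob(d,(200,40,460,399),105,125)
print(cv2.fitEllipse(wz(d,c,120)[:,:2].astype(np.float32)))"
```

```text
pos [ 589.7 -232.8   81.2] z [ 4.3e-03 -5.0e-04 -1.0e+00] yaw_y 172.24 F [ 0.2 -0.8 -0.3] w 64.9 t 15.0 v 0.002
((588.98779296875, -233.02490234375), (24.42015266418457, 24.632516860961914), 100.78881072998047)
```

Released. The handle top fits at z = 120, which is the seated height. Now I retreat straight up.

Call:
servo_tool(turn=[[0,0,0],[0,0,0],[0,0,0],[0,0,0],[0,0,0]], dp=[[0,0,0.015],[0,0,0.025],[0,0,0.03],[0,0,0.04],[0,0,0.04]], fingers=[0.07,0.07,0.07,0.07,0.07])

```text
clock: 15.68
position: [587.9, -232.7, 236.1]
ee_rot: [-0.658, 0.753, -0.0, -0.0]
contact_force: [0.3, -0.9, -0.2]
gripper_width: 69.9
```

Call:
servo_tool(turn=[[0,0,0],[0,0,0],[0,0,0],[0,0,0],[0,0,0]], dp=[[-0.04,0.03,0.03],[-0.04,0.03,0.02],[-0.04,0.03,0],[0,0,0],[0,0,0]], fingers=[0.07,0.07,0.07,0.07,0.07])

```text
clock: 16.3
position: [466.8, -141.6, 297.7]
ee_rot: [-0.658, 0.753, -0.007, 0.006]
contact_force: [0.3, -0.8, -0.4]
gripper_width: 69.8
```

```bash
python3 - <<'E'
from h import *
S=get_image("scene");T=get_image("top");s=read_state();show(s)
cv2.imwrite("pics/s9.png",S["img"][:,:,::-1])
for n,bs,bt,lo,hi in(("blue",(170,220,250,310),(400,130,520,230),105,125),("red",(328,110,355,160),(248,198,282,225),-1,5),("yellow",(390,75,425,128),(155,183,203,210),22,35)):
    p=[]
    for d,b in((S,bs),(T,bt)):
        try:p.append(cv2.fitEllipse(blob(d,b,lo,hi).astype(np.float32))[0])
        except Exception as e:print(n,e)
    if len(p)==2:print(n,np.round(p,1).tolist(),tri((S,T),p).round(1))
E
```

```text
pos [ 467.  -141.8  296.9] z [ 0.0167 -0.0025 -0.9999] yaw_y 172.21 F [-0.6 -0.1 -0.1] w 70.1 t 16.4 v 0.023
blue [[193.8, 273.5], [479.0, 174.4]] [ 587.  -233.5  117.1]
red [[342.6, 121.0], [261.6, 209.5]] [516.3 164.5 113.7]
yellow [[411.0, 84.3], [169.7, 194.5]] [541.3 336.5 114.7]
```

View pics/s9.png

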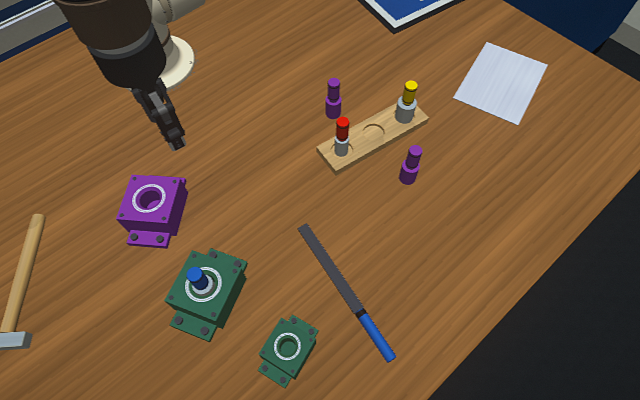

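The blue gauge stands upright in the large green housing at (195,280). Its handle top measures 3.3 mm above its height in the rack, against an expected 3 mm. Red and yellow have not moved.

```bash
python3 -c "
from bench import *
print(job_done())"
```

```text
the job is handed in; nothing more can be done
None
```

The blue gauge is in the bore of the larger green housing, released and standing upright, and the job is handed in at about 16.4 s of the 48 s. No verdict came back.

**What I did:** I took the gauge from the middle well and leaned it 15.6°. I lowered it edge-first until its end was about 9 mm below the mouth, then straightened it to 0.1° with no contact force. I slid it down until the hanging weight came off the wrist, then let go and backed away.

**Last checks:**
- **Blue gauge:** the handle top is about 3.3 mm higher than it was in the rack, against 3 mm expected for fully home. It sits within about 2 mm of the bore axis by both the overhead and wrist cameras.
- **Red and yellow gauges:** they are within 1 mm of where they started.
- **Robot:** the arm is clear and touches nothing.

**Disagreements:**
- **Camera offsets:** the fixed cameras read about 2–3 mm off the wrist camera in x and about 3 mm low in height, so I used wrist-camera values for the bore and the grasp.
- **Rejected measurement:** I dropped one early wrist measurement of the bore because the picture was blurred by motion.
- **Arm drift:** the arm drifted by several millimetres at times (10 mm at most, in free air). I corrected this step by step.

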